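# Release the latched mode key

## Task

One of the four identical mode keys on the analyser's console has been left latched down; a light tap tells which, as it sits a little lower than the others and does not give. Find it, press it all the way in with a fingertip and let go so that it springs up level with the others. The keys that are already up may be tapped lightly but not pushed in, and the bottle, jar and cup around the console stay where they are.

Things in the scene. Friction and masses are not known exactly. Their poses are not given: they have to be found in the camera images.
- console: White bench console fixed on the work surface, 130 mm (its x) by 290 mm (its y) by 60 mm high. Origin: centre of its underside; z up. In its flat top, one row of four identical white push keys along its y, 56 mm apart, at y = +84, +28, -28, -84 mm, x = 0. Each cap is 32 mm (x) by 28 mm (y), in a black surround 42 by 38 by 2 mm. Exactly one key, any of the four, is latched down.
- place_1 (a point): Fixed point, 76 mm above the work surface, axes as the console's: centre of the top of the first key (+y end) when up. It does not move with the key. A key that is up stands 16 mm above the console's top; it moves straight down 9 mm to a hard stop, on a spring that gives from 3 N and takes 0.7 N more per mm (9.5 N at the stop), and comes up again when let go.
- place_2 (a point): Fixed point, 76 mm above the work surface, axes as the console's: centre of the top of the second key when up; does not move with the key. The latched key's top is 5 mm lower (71 mm above the work surface) and does not give below about 6 N. Pressed on to the hard stop, 4 mm further (12 N is enough), its latch lets go (some 2.5 mm down), and it springs up as the finger lifts.
- place_3 (a point): Fixed point, 76 mm above the work surface, axes as the console's: centre of the top of the third key when up; does not move with the key. A raised key pushed in more than 6 mm counts as a wrong selection.
- place_4 (a point): Fixed point, 76 mm above the work surface, axes as the console's: centre of the top of the fourth key (-y end) when up; does not move with the key. The nearest loose things stand 70 mm or more outside the console's edges.
- reagent_bottle: Loose white plastic bottle, 54 mm wide, 115 mm high; origin at the centre of its underside. Leave it alone.
- sample_jar: Loose glass jar with a black lid, 48 mm wide, 55 mm high; origin at the centre of its underside. Leave it alone.
- sample_cup: Loose open grey plastic cup, 52 mm wide, 40 mm high; origin at the centre of its underside. Leave it alone.

How it is judged:
By the outcome, as a careful person would: the job done as asked, in the order asked, and still so for the second after the job is handed in, with the robot touching nothing.
It also fails if it takes over 45 s, if anything falls off the work surface, if the arm or the gripper's body presses on something with over 40 N, if the wrist force passes 120 N, or if a joint passes its speed limit or range.

## Robot

A 6-joint arm with a two-finger parallel gripper is mounted at the origin on the work surface. World frame = base frame: x ahead of the robot, y to its left, z up, the work surface at z = 0. Lengths are in m, angles in degrees, forces in N, time in s.
With the tool pointing down it reaches from about 0.3 to 0.825 m from the base axis. Payload 5.4 kg.
Tool frame: the origin (TCP) lies midway between the tips of the shut fingers; the grasp point (between the pads) lies 19 mm behind it; z points along the fingers, x is the direction in which the jaws open and shut, and the axes are right-handed (so a half turn about z gives the same grasp; the last joint's range is limited). The gripper opens to 92 mm and grips with 3 to 60 N. Pads are 20 mm wide; open, the fingers measure 128 mm over their backs; the gripper's body (75 mm by 189 mm) begins 69 mm behind the grasp point.
Start: joints at [-87.783, 9.076, 91.501, -0, 79.423, -12.038], TCP at [0.142, -0.557, 0.215] pointing down, gripper open.
Joint ranges: [-166.64, 166.64], [-54.1, 131.32], [10.49, 154.53], [-73.88, 253.88], [9.74, 151.15], [-171.62, 171.62]. Speed limits (degrees/s): [147.25, 147.25, 180, 180, 180, 180].

## Interface

Orientations are given as [roll, pitch, yaw] about the fixed x, y, z axes, in that order (R = Rz(yaw) Ry(pitch) Rx(roll)).
In Python, from workcell import * gives the robot as it stands.
- The arm moves only by the tool arm_command, never from a script. Its argument "steps" is a list that holds one entry, the list of rows, each a list of 6 numbers: the shift along the tool's x, y, z in mm, then the turn, a rotation vector about the tool's x, y, z in rad. A call has 1 to 5 rows; each row shifts and turns the commanded pose from where the row before left it, along the tool's axes as they then stand; what a row does not reach is not made up. A row lasts 1/10 s, in which the tool goes at most 50 mm and 8.59 degrees, less where a joint would pass 70% of its speed; a pose out of reach is approached as far as the arm can. A call with a gripper value outside its range is refused whole. "fingers" is the gripper command: -1 is shut, 1 is fully open, values between are in proportion, set as the call begins (left out, the last holds). The fingers move at their own pace and stop on an object; "squeeze" is the grip in N (left out, the last holds). Time passes only in rows, so rows that do not move let the fingers close. It gives the time, the measured TCP pose, the force and the opening at its end, in the units of the state.
- read_state(): the state, without advancing time (a new reading comes with each control period).
- get_image(name): name is "scene" or "top" or "wrist"; returns a dict with "pixels" (400x640x3 uint8, blue, green, red), "mtx" (3x3 intrinsics, pixels), "dist_coeffs" ([k1, k2, p1, p2, k3] as OpenCV has them; the pictures are not rectified), "position" and "attitude" of the camera in the world; the wrist camera has in their place "T_tool_cam" (4x4, takes a point from camera to tool coordinates, whose origin is the TCP and whose axes are the tool frame's). Camera axes: x right, y down, z forward; pixel columns grow to the right and rows downward; lengths in m; the calibration is good to about 2 mm. A picture is of the moment at which its call begins: read the wrist's pose just before it. There is no depth.
- sign_off(): hands the job in, once; it reports no verdict.
Trained networks look in a picture, given as the dict that the camera call returned (one of the last four; its "shot" number tells which), for a name from the list of things; names that differ only in an ending like _2 or _b are one class to them, and where a whole thing is asked for, a point or a joint stands for the part that bears it (a point fixed in the world has none). Each returns a list of dicts, best first, with "confidence" (0 to 1); they miss things now and then, are a little off and sometimes report something else, mostly with a low value. They report only what shows in the picture. A call takes as long as a camera call.
- recognise(query, picture): "uv" ([column, row] in pixels, amid what is visible of it).
- outline_of(query, picture): "pixels" (400x640 bool, what is visible of it) and "uv" ([column, row] in pixels, amid what is visible of it).
The state is a dict: "time_s": time; "joint_pos": joint angles; "joint_velocities": joint speeds; "joint_efforts": joint torques, N m; "tool_pos": TCP position; "ee_rot": TCP orientation; "wrist_force": force on the tool from outside, world axes, zero at the start; "torque": the same for the moment, N m; "grip_width": opening from 0.0 (shut) to 1.0 (fully open).
Only numpy, scipy, OpenCV 4.12 (cv2) and the standard library are available. Lean on these libraries where they do the work, as an engineer would, in place of code of your own. Each camera call takes 0.05 s, during which the arm holds its last target.

## Working session

There is one attempt and no reset: what is moved stays moved. The work goes in short steps, Python scripts to look and compute and a tool call to move; the robot and the scene stay as the last step left them, time stands still between calls to the robot, and variables do not carry over. Pictures are saved under pics/ and viewed, and the job is handed in when it is done.

Besides the shell and the picture viewer there is one more tool, called after ">>>" as name(argument=value, ...) on one line, values as JSON. arm_command: Moves the arm, as the interface text tells. Its arguments: {"type":"object","properties":{"steps":{"type":"array","items":{"type":"array","items":{"type":"array","items":{"type":"number"}}}},"fingers":{"type":"number"},"squeeze":{"type":"number"}},"required":["steps"]}

```bash
ls; mkdir -p pics; python3 - <<'E'
from workcell import *
import cv2
s=read_state(); print(s)
for n in ["top","scene"]:
    g=get_image(n); cv2.imwrite(f"pics/{n}1.png",g["pixels"]); print(n,g["mtx"],g["dist_coeffs"],g["position"],g["attitude"],g.get("shot"))
    for q in ["console","place_1","reagent_bottle","sample_jar","sample_cup"]:
        print(q,[(r["uv"],r["confidence"]) for r in recognise(q,g)])
E
```

```text
pics
{'time_s': 0.0, 'joint_pos': array([-8.77830548e+01,  9.11390243e+00,  9.15710437e+01,  5.85307548e-04,
        7.94216281e+01, -1.20393730e+01]), 'joint_velocities': array([-0.01294418, -0.01782848, -0.07432715, -0.00021277, -0.00314518,
       -0.00202881]), 'joint_efforts': array([ 9.75361472e-04, -3.85565400e+01, -3.22108591e+01,  7.01883109e-02,
        3.77974520e-02, -1.33377443e-04]), 'tool_pos': array([ 0.14154316, -0.55667323,  0.21361651]), 'ee_rot': array([-1.79977208e+02,  1.04110093e-01, -7.57437690e+01]), 'wrist_force': array([-0.77467402,  0.83465352, -1.57048743]), 'torque': array([ 0.0433202 , -0.00685674,  0.0279967 ]), 'grip_width': 1.0024747252657136}
top [[398.26043642   0.         325.71605114]
 [  0.         398.26043642 195.4769682 ]
 [  0.           0.           1.        ]] [-0.06367653  0.          0.          0.          0.        ] [0.43278139 0.07137516 1.2389658 ] [-170.38697551   -1.63205613  -88.66277265] 1
console [([367.1, 211.4], 0.82), ([288.5, 186.5], 0.55)]
place_1 [([366.1, 208.7], 0.77)]
reagent_bottle [([285.9, 185.5], 0.57)]
sample_jar [([447.9, 233.6], 0.58)]
sample_cup [([397.8, 164.8], 0.64), ([364.9, 211.8], 0.25)]
scene [[402.55691712   0.         324.6722759 ]
 [  0.         402.55691712 200.25819926]
 [  0.           0.           1.        ]] [-0.0012778  0.         0.         0.         0.       ] [1.0967758  0.45050124 0.88938068] [-1.43135258e+02 -7.50952163e-02  1.32119250e+02] 2
console [([304.2, 183.8], 0.73), ([256.1, 121.6], 0.71)]
place_1 [([305.9, 180.9], 0.82)]
reagent_bottle [([358.6, 241.0], 0.6)]
sample_jar [([256.5, 122.4], 0.65)]
sample_cup [([242.5, 192.5], 0.55)]
```

View pics/top1.png

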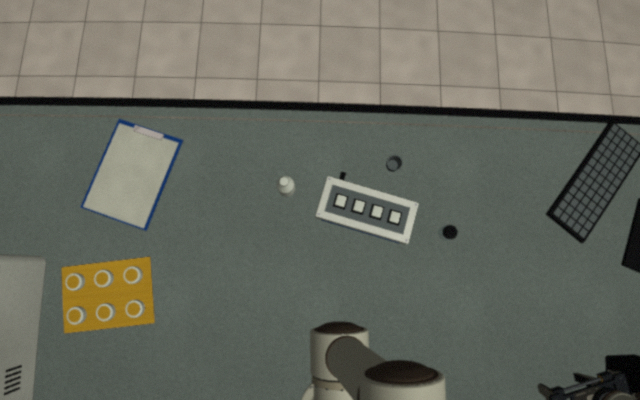

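View pics/scene1.png

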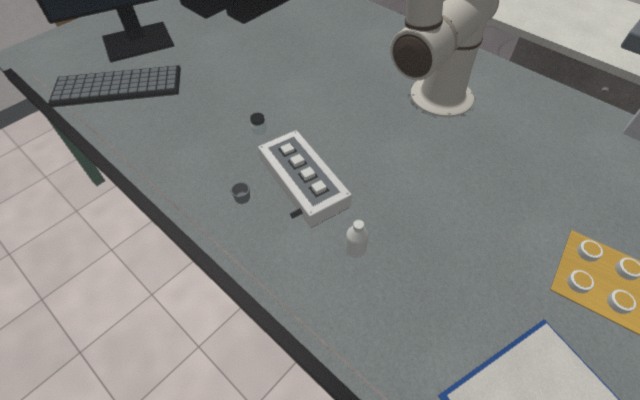

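The top picture shows the console at (367,211), with keys at about (341,201), (358,206), (376,212) and (395,217). The bottle is at (286,185), the cup at (394,163) and the jar at (449,232). In the scene picture the keys are at about (288,149), (297,160), (308,174) and (319,187). Next I'll fit the console's pose.

```bash
cat > h.py <<'E'
import numpy as np, cv2
from scipy.spatial.transform import Rotation as R
from workcell import *
def ray(g,uv,P=None,A=None):
    n=cv2.undistortPoints(np.array([[uv]],float),g["mtx"],np.array(g["dist_coeffs"]))[0,0]
    Rm=R.from_euler('xyz',g["attitude"],degrees=True).as_matrix()
    return np.array(g["position"]), Rm@np.array([n[0],n[1],1])
def atz(g,uv,z):
    p,d=ray(g,uv); return p+d*(z-p[2])/d[2]
def blobs(g,box,thr):
    u0,v0,u1,v1=box
    im=cv2.cvtColor(g["pixels"],cv2.COLOR_BGR2GRAY)[v0:v1,u0:u1]
    n,l,st,c=cv2.connectedComponentsWithStats((im>thr).astype(np.uint8),connectivity=4)
    return [(c[i]+[u0,v0],st[i,4]) for i in range(1,n)]
E
python3 - <<'E'
from h import *
for n,box in [("top",(310,170,425,250)),("scene",(250,125,360,230))]:
    g=get_image(n)
    for thr in (140,160,175,190,205):
      K=[b for b in blobs(g,box,thr) if 40<b[1]<250]
      print(n,thr)
      for c,a in K: print(c.round(1),a,atz(g,c,.076).round(4))
    u0,v0,u1,v1=box
    cv2.imwrite(f"pics/crop_{n}.png",cv2.resize(g["pixels"][v0:v1,u0:u1],None,fx=5,fy=5,interpolation=cv2.INTER_NEAREST))
E
```

```text
top 140
[340.6 200.3] 81 [ 0.6172 -0.0015  0.076 ]
[358.7 205.8] 83 [ 0.6025 -0.0555  0.076 ]
[376.7 211.1] 84 [ 0.5878 -0.1092  0.076 ]
[394.6 216.8] 82 [ 0.5724 -0.1623  0.076 ]
top 160
[340.7 200.3] 70 [ 0.6175 -0.0019  0.076 ]
[358.9 205.6] 69 [ 0.6031 -0.056   0.076 ]
[377.1 211. ] 71 [ 0.5882 -0.1101  0.076 ]
[394.9 216.7] 70 [ 0.5728 -0.1632  0.076 ]
top 175
[340.7 200.3] 51 [ 0.6173 -0.0018  0.076 ]
[358.8 205.9] 52 [ 0.6021 -0.0557  0.076 ]
[376.9 211.1] 53 [ 0.5879 -0.1097  0.076 ]
[394.8 216.9] 52 [ 0.5719 -0.1629  0.076 ]
top 190
[402.3 236.2] 43 [ 0.5155 -0.1849  0.076 ]
top 205
scene 140
[286.6 147.3] 83 [ 0.5777 -0.1612  0.076 ]
[296.6 158.4] 90 [ 0.589  -0.1107  0.076 ]
[307.2 171.5] 96 [ 0.6037 -0.0567  0.076 ]
[318.2 185.4] 109 [ 0.619  -0.0026  0.076 ]
[355.  224.6] 77 [0.6491 0.1458 0.076 ]
scene 160
[286.5 147.2] 72 [ 0.5775 -0.1616  0.076 ]
[296.6 158.4] 80 [ 0.589  -0.1108  0.076 ]
[307.2 171.4] 85 [ 0.6037 -0.0568  0.076 ]
[318.3 185.4] 92 [ 0.6188 -0.0024  0.076 ]
[356.6 223.8] 49 [0.6445 0.1471 0.076 ]
scene 175
[286.6 147.4] 59 [ 0.5781 -0.1608  0.076 ]
[296.6 158.7] 66 [ 0.5897 -0.1101  0.076 ]
[307.2 171.7] 73 [ 0.6042 -0.0563  0.076 ]
[318.3 185.4] 79 [ 0.6189 -0.0024  0.076 ]
[356.8 223.7] 43 [0.6441 0.1475 0.076 ]
scene 190
[286.7 147.1] 51 [ 0.577  -0.1616  0.076 ]
[296.6 158.4] 57 [ 0.5891 -0.1108  0.076 ]
[307.3 171.3] 60 [ 0.6031 -0.057   0.076 ]
[318.3 185.1] 69 [ 0.6182 -0.0031  0.076 ]
scene 205
[291.2 136.8] 82 [ 0.5396 -0.1812  0.076 ]
[272.1 159.1] 127 [ 0.6358 -0.1587  0.076 ]
```

View pics/crop_scene.png

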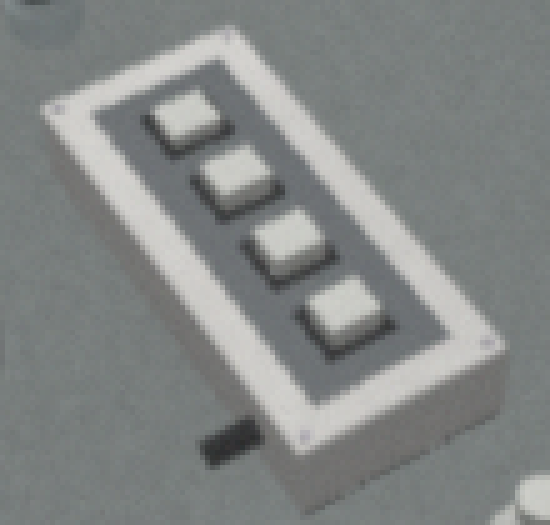

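View pics/crop_top.png

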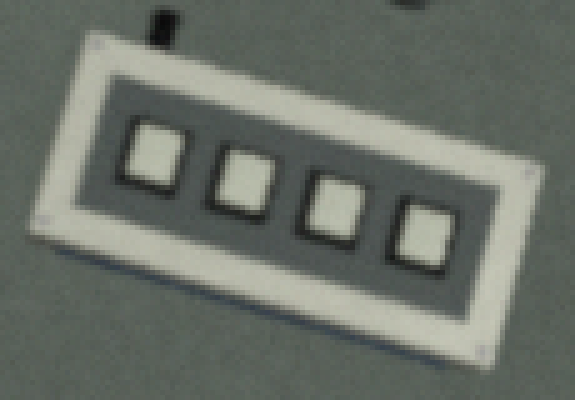

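The row's spacing in the scene picture is even except at the −y end key (D). If I assume D is raised, it appears shifted about 5 mm towards the camera, which suggests it's the latched one. I'll move above it first and check with a tap.

>>> arm_command(steps=[[[-22.8,-43,0,0,0,0],[-22.8,-43,0,0,0,0],[-22.8,-43,0,0,0,0],[-22.8,-43,0,0,0,0],[-22.8,-43,0,0,0,0]]], fingers=-1, squeeze=20)

```text
time_s: 1.2
tool_pos: [0.323, -0.3925, 0.2148]
ee_rot: [-180.0, -0.0, -75.8]
wrist_force: [0.5, -0.0, -0.2]
grip_width: 0.587
```

>>> arm_command(steps=[[[-22.8,-43,0,0,0,0],[-22.8,-43,0,0,0,0],[-22.8,-43,0,0,0,0],[-22.8,-43,0,0,0,0],[-22.8,-43,0,0,0,0]]])

```text
time_s: 1.7
tool_pos: [0.5035, -0.2289, 0.2149]
ee_rot: [-180.0, -0.0, -75.7]
wrist_force: [0.1, -0.1, 0.6]
grip_width: 0.153
```

>>> arm_command(steps=[[[-22.8,-43,0,0,0,0],[-22.8,-43,0,0,0,0],[0,0,0,0,0,-0.14],[0,0,0,0,0,-0.14],[0,0,0,0,0,-0.14]]])

```text
time_s: 2.2
tool_pos: [0.5746, -0.1645, 0.2144]
ee_rot: [180.0, 0.0, -51.3]
wrist_force: [-0.8, -0.8, -0.6]
grip_width: 0.007
```

>>> arm_command(steps=[[[0,0,0,0,0,-0.14],[0,0,0,0,0,-0.14],[0,0,0,0,0,-0.14],[0,0,0,0,0,-0.14],[0,0,0,0,0,-0.08]]])

```text
time_s: 2.7
tool_pos: [0.5743, -0.1651, 0.2146]
ee_rot: [180.0, -0.0, -14.7]
wrist_force: [-0.0, 0.0, -0.4]
grip_width: 0.006
```

>>> arm_command(steps=[[[0,0,0,0,0,0],[0,0,0,0,0,0],[0,0,0,0,0,0]]])

```text
time_s: 3.0
tool_pos: [0.5743, -0.1651, 0.2146]
ee_rot: [-180.0, 0.0, -15.1]
wrist_force: [0.2, -0.8, 0.5]
grip_width: 0.001
```

```bash
python3 - <<'E'
from h import *
s=read_state(); g=get_image("wrist"); cv2.imwrite("pics/w1.png",g["pixels"])
T=np.eye(4);T[:3,:3]=R.from_euler('xyz',s["ee_rot"],degrees=True).as_matrix();T[:3,3]=s["tool_pos"]
C=T@g["T_tool_cam"]; g["position"]=C[:3,3]; g["attitude"]=R.from_matrix(C[:3,:3]).as_euler('xyz',degrees=True)
np.save("wc.npy",C)
print(C.round(3))
for thr in (150,170,190):
  print(thr,[(c.round(1),a,atz(g,c,.076).round(4),atz(g,c,.071).round(4)) for c,a in blobs(g,(0,0,640,400),thr) if 600<a<6000])
E
```

```text
[[ 0.966 -0.25  -0.07   0.594]
 [-0.26  -0.929 -0.263 -0.09 ]
 [ 0.     0.273 -0.962  0.385]
 [ 0.     0.     0.     1.   ]]
150 [(array([317. ,  58.5]), np.int32(1254), array([ 0.6033, -0.0558,  0.076 ]), array([ 0.6034, -0.0553,  0.071 ])), (array([317. , 125.9]), np.int32(1075), array([ 0.5888, -0.1096,  0.076 ]), array([ 0.5887, -0.1099,  0.071 ])), (array([316.7, 185.9]), np.int32(873), array([ 0.5743, -0.1625,  0.076 ]), array([ 0.574 , -0.1637,  0.071 ]))]
170 [(array([317. ,  58.4]), np.int32(1205), array([ 0.6033, -0.0558,  0.076 ]), array([ 0.6034, -0.0552,  0.071 ])), (array([316.6, 126.4]), np.int32(1019), array([ 0.5884, -0.1099,  0.076 ]), array([ 0.5883, -0.1102,  0.071 ])), (array([316.5, 185.9]), np.int32(854), array([ 0.5741, -0.1625,  0.076 ]), array([ 0.5738, -0.1637,  0.071 ]))]
190 [(array([317.1,  58.8]), np.int32(1076), array([ 0.6033, -0.056 ,  0.076 ]), array([ 0.6034, -0.0555,  0.071 ])), (array([316.6, 126.9]), np.int32(927), array([ 0.5882, -0.1103,  0.076 ]), array([ 0.5881, -0.1106,  0.071 ])), (array([316.5, 186.4]), np.int32(776), array([ 0.574, -0.163,  0.076]), array([ 0.5737, -0.1642,  0.071 ]))]
```

View pics/w1.png

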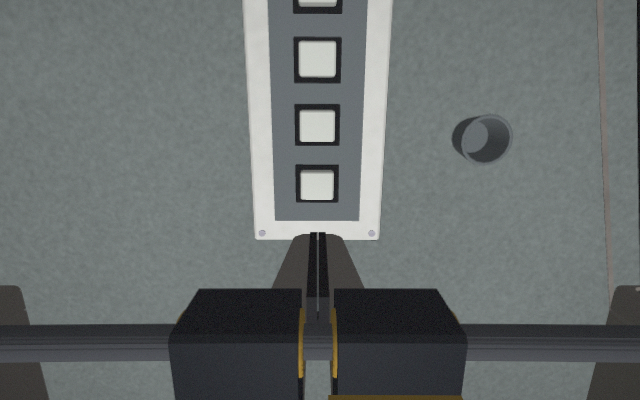

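The wrist picture has the tool aligned over the end key, which is at (317,186). The next keys are at (317,126) and (317,58). I'm descending.

>>> arm_command(steps=[[[0,0,45,0,0,0],[0,0,45,0,0,0],[0,0,30,0,0,0],[0,0,12,0,0,0],[0,0,0,0,0,0]]])

```text
time_s: 3.55
tool_pos: [0.5732, -0.1645, 0.081]
ee_rot: [-180.0, 0.2, -15.0]
wrist_force: [-0.0, 0.6, 0.0]
grip_width: 0.003
```

>>> arm_command(steps=[[[0,0,2,0,0,0],[0,0,2,0,0,0],[0,0,2,0,0,0],[0,0,1,0,0,0],[0,0,0,0,0,0]]])

```text
time_s: 4.05
tool_pos: [0.5745, -0.1651, 0.0759]
ee_rot: [180.0, -0.0, -15.0]
wrist_force: [-0.0, 1.1, 0.3]
grip_width: 0.008
```

>>> arm_command(steps=[[[0,0,1,0,0,0],[0,0,1,0,0,0],[0,0,0,0,0,0]]])

```text
time_s: 4.35
tool_pos: [0.5742, -0.165, 0.0734]
ee_rot: [-180.0, 0.0, -15.0]
wrist_force: [0.4, 0.5, -0.3]
grip_width: 0.008
```

>>> arm_command(steps=[[[0,0,1,0,0,0],[0,0,0,0,0,0]]])

```text
time_s: 4.55
tool_pos: [0.5742, -0.165, 0.0724]
ee_rot: [-180.0, 0.0, -15.0]
wrist_force: [-0.4, -0.0, -0.7]
grip_width: 0.004
```

>>> arm_command(steps=[[[0,0,1,0,0,0],[0,0,0,0,0,0]]])

```text
time_s: 4.75
tool_pos: [0.5744, -0.1651, 0.0717]
ee_rot: [180.0, -0.0, -15.0]
wrist_force: [-0.6, 1.3, 0.8]
grip_width: 0.007
```

>>> arm_command(steps=[[[0,0,1,0,0,0],[0,0,0,0,0,0]]])

```text
time_s: 4.95
tool_pos: [0.5744, -0.1651, 0.0713]
ee_rot: [180.0, -0.0, -15.0]
wrist_force: [-1.8, 1.2, 5.9]
grip_width: 0.002
```

There was no contact down to 72.4 mm, then firm resistance (5.9 N) at 71 mm, so this is the latched key. I'll press it to the stop.

>>> arm_command(steps=[[[0,0,1,0,0,0],[0,0,1,0,0,0],[0,0,1,0,0,0],[0,0,1,0,0,0],[0,0,0,0,0,0]]])

```text
time_s: 5.45
tool_pos: [0.5745, -0.1651, 0.0678]
ee_rot: [180.0, -0.0, -15.0]
wrist_force: [-3.0, 1.2, 7.8]
grip_width: 0.008
```

>>> arm_command(steps=[[[0,0,0.7,0,0,0],[0,0,0,0,0,0]]])

```text
time_s: 5.65
tool_pos: [0.5745, -0.1651, 0.0674]
ee_rot: [180.0, -0.0, -15.0]
wrist_force: [-3.4, 1.4, 9.6]
grip_width: 0.006
```

>>> arm_command(steps=[[[0,0,0.8,0,0,0],[0,0,0,0,0,0]]])

```text
time_s: 5.85
tool_pos: [0.5745, -0.1651, 0.0673]
ee_rot: [180.0, 0.0, -15.0]
wrist_force: [-6.7, 2.6, 14.6]
grip_width: 0.011
```

>>> arm_command(steps=[[[0,0,0.5,0,0,0],[0,0,0,0,0,0]]])

```text
time_s: 6.05
tool_pos: [0.5745, -0.1651, 0.0673]
ee_rot: [180.0, 0.0, -15.0]
wrist_force: [-7.2, 2.8, 16.5]
grip_width: 0.001
```

The key is on the hard stop: 67.3 mm, 16 N. Now I'll lift slowly, then move clear.

>>> arm_command(steps=[[[0,0,-2,0,0,0],[0,0,-2,0,0,0],[0,0,-2,0,0,0],[0,0,0,0,0,0]]])

```text
time_s: 6.45
tool_pos: [0.5745, -0.1651, 0.0718]
ee_rot: [180.0, -0.0, -15.0]
wrist_force: [-2.6, 0.4, 5.5]
grip_width: 0.004
```

>>> arm_command(steps=[[[0,0,-3,0,0,0],[0,0,-10,0,0,0],[0,0,-40,0,0,0],[0,0,-45,0,0,0],[0,0,-40,0,0,0]]])

```text
time_s: 6.95
tool_pos: [0.5742, -0.165, 0.2108]
ee_rot: [180.0, -0.0, -15.0]
wrist_force: [0.1, -0.2, -0.2]
grip_width: 0.005
```

>>> arm_command(steps=[[[0,0,0,0,0,0],[0,0,0,0,0,0],[0,0,0,0,0,0]]])

```text
time_s: 7.25
tool_pos: [0.5733, -0.1646, 0.2068]
ee_rot: [-180.0, 0.2, -15.0]
wrist_force: [0.2, 0.7, -0.7]
grip_width: 0.002
```

```bash
python3 - <<'E'
from h import *
s=read_state(); print(s["tool_pos"],s["wrist_force"]); g=get_image("wrist"); cv2.imwrite("pics/w2.png",g["pixels"])
T=np.eye(4);T[:3,:3]=R.from_euler('xyz',s["ee_rot"],degrees=True).as_matrix();T[:3,3]=s["tool_pos"]
C=T@g["T_tool_cam"]; g["position"]=C[:3,3]; g["attitude"]=R.from_matrix(C[:3,:3]).as_euler('xyz',degrees=True)
for thr in (150,170,190):
  print(thr,[(c.round(1),a,atz(g,c,.076).round(4)) for c,a in blobs(g,(0,0,640,400),thr) if 600<a<6000])
E
```

```text
[ 0.57332772 -0.16455589  0.2067865 ] [ 0.21542908  0.70246741 -0.74670427]
150 [(array([319. ,  57.9]), np.int32(1297), array([ 0.6033, -0.056 ,  0.076 ])), (array([318.5, 127. ]), np.int32(1109), array([ 0.5886, -0.1096,  0.076 ])), (array([318.4, 189.4]), np.int32(945), array([ 0.5741, -0.1636,  0.076 ]))]
170 [(array([319. ,  57.9]), np.int32(1287), array([ 0.6033, -0.056 ,  0.076 ])), (array([318.6, 127.1]), np.int32(1057), array([ 0.5887, -0.1097,  0.076 ])), (array([318.1, 189.5]), np.int32(910), array([ 0.5738, -0.1636,  0.076 ]))]
190 [(array([319.,  58.]), np.int32(1149), array([ 0.6032, -0.056 ,  0.076 ])), (array([318.8, 127.4]), np.int32(984), array([ 0.5887, -0.11  ,  0.076 ])), (array([318.3, 189.9]), np.int32(844), array([ 0.5739, -0.164 ,  0.076 ]))]
```

View pics/w2.png

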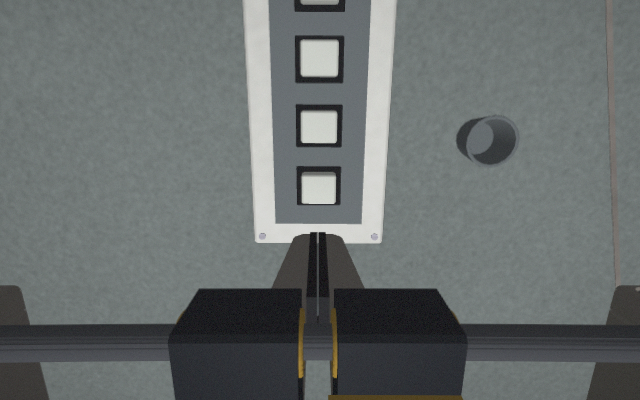

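The key followed the finger upward: 5.5 N at 71.8 mm, where the spring should give about 5.9 N. In the wrist picture the end key, now at (318,189), has moved, and its spacing matches the others. I'll check it in the scene view too.

```bash
python3 - <<'E'
from h import *
g=get_image("scene"); cv2.imwrite("pics/s2.png",g["pixels"])
for thr in (160,175,190):
  print(thr,[(c.round(1),a,atz(g,c,.076).round(4)) for c,a in blobs(g,(250,125,345,215),thr) if 40<a<250])
for q in ["reagent_bottle","sample_jar","sample_cup"]: print(q,[(r["uv"],r["confidence"]) for r in recognise(q,g)])
E
```

```text
160 [(array([286.5, 146. ]), np.int32(72), array([ 0.5743, -0.165 ,  0.076 ])), (array([296.7, 158.4]), np.int32(81), array([ 0.5889, -0.1107,  0.076 ])), (array([307.1, 171.5]), np.int32(87), array([ 0.604, -0.057,  0.076])), (array([318.3, 185.4]), np.int32(94), array([ 0.6188, -0.0024,  0.076 ]))]
175 [(array([286.6, 146.2]), np.int32(62), array([ 0.5745, -0.1643,  0.076 ])), (array([296.7, 158.6]), np.int32(69), array([ 0.5894, -0.1102,  0.076 ])), (array([307.1, 171.6]), np.int32(74), array([ 0.6042, -0.0564,  0.076 ])), (array([318.3, 185.4]), np.int32(79), array([ 0.6189, -0.0024,  0.076 ]))]
190 [(array([286.5, 146. ]), np.int32(53), array([ 0.5743, -0.1652,  0.076 ])), (array([296.6, 158.4]), np.int32(58), array([ 0.5891, -0.1108,  0.076 ])), (array([307.2, 171.4]), np.int32(63), array([ 0.6035, -0.057 ,  0.076 ])), (array([318.4, 185.2]), np.int32(69), array([ 0.6182, -0.0028,  0.076 ]))]
reagent_bottle [([356.9, 243.1], 0.9)]
sample_jar [([257.8, 121.8], 0.64)]
sample_cup [([241.0, 191.1], 0.85)]
```

View pics/s2.png

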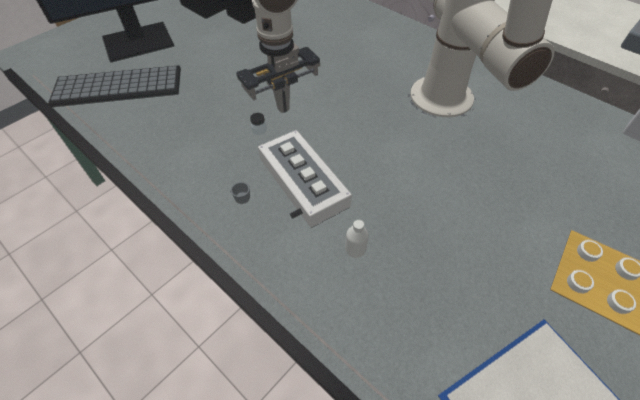

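The scene picture shows the four keys evenly spaced at (286,146), (297,158), (307,171) and (318,185), so D is level now. The bottle (357,241), jar (257,121) and cup (241,192) haven't moved, and the gripper is clear. I'm handing in the job.

```bash
python3 -c "
from workcell import *
print(sign_off())"
```

```text
the job is handed in; nothing more can be done
None
```

The latched key was the fourth one (place_4, at the −y end of the console). I pressed it to its stop and let go, and it has sprung up level with the others. I handed the job in at about 7 s on the robot's clock.

- **Finding it:** uneven key spacing in the scene picture pointed to this key. A light tap confirmed it: no contact down to 72.4 mm, then firm resistance (5.9 N) at about 71 mm.
- **Pressing it:** it reached the hard stop at 67.3 mm, with about 16 N pressing straight down. As the finger lifted, the key pushed back with 5.5 N at 71.8 mm, about what a free key's spring should give.
- **Last checks:** the wrist and scene pictures both put the key at the raised height, evenly spaced with the others. The other three keys were never touched, the bottle, jar and cup are where they were, and the arm is clear. No check failed or disagreed.

I did not tap the key again after releasing it, so the evidence that it is up is the force on release and the pictures.

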